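Find the full fixings box by its weight and put it in the tray

TASK

One of the two closed plywood boxes is full of metal fixings, the other nearly empty, and they look alike. Feel their weight: take the wooden tab of the robot's left box and raise that end a centimetre or two, the far end staying on the table, set it back, then do the same with the right box. Then put the heavy box flat inside the open wooden tray, leave the light box standing where it was, and do not disturb the spray can.

Things in the scene. Friction and masses are not known exactly. Their poses are not given: they have to be found in the camera images.
- box_left: closed plywood box on the robot's left (larger y), 160 (x) x 60 (y) x 70 mm high. Origin: centre of underside, x along its length, z up. Upright wooden tab on the lid at its robot end: 10 mm thick (x), 32 wide (y), 75 to 113 mm above the underside, centred at x=-68 mm, y=0; hinged about y at its foot, so raising it tips the box about its far lower edge (x=+80) whatever the grip.
- box_right: box on the robot's right (smaller y), outside the same as the left one in every way (size, tab, origin, axes). Of the two, one weighs about 0.85 kg and the other about 0.25 kg, contents wedged in the middle; a tab held up with the far end on the table carries just over half of it, about 4.5 N or 1.3 N. The hinge swings almost freely, +-0.7 rad, and stands up by itself.
- tray: fixed shallow open wooden tray, 220 (x) x 150 (y) x 22 mm high, walls and floor 6 mm thick (inside 208 x 138 mm). Origin: centre of its underside, on the table; z up. It stands between the boxes or to the left of both.
- spray_can: loose aluminium-coloured spray can standing upright, 64 mm across, 190 mm high, to the left of the work; a bystander. Origin: centre of its underside.
There are look-alikes about, which are no part of the job. What is shaped like the box_left but green is not meant.

How it is judged:
By the outcome, as a careful person would: the job done as asked, in the order asked, and still so for the second after the job is handed in, with the robot touching nothing.
It also fails if it takes over 72 s, if anything falls off the work surface, if the arm or the gripper's body presses on something with over 40 N, if the wrist force passes 120 N, or if a joint passes its speed limit or range.

ROBOT

A 6-joint arm with a two-finger parallel gripper is mounted at the origin on the work surface. World frame = base frame: x ahead of the robot, y to its left, z up, the work surface at z = 0. Lengths are in m, angles in rad, forces in N, time in s.
With the tool pointing down it reaches from about 0.3 to 0.775 m from the base axis. Payload 14.6 kg.
Tool frame: the origin (TCP) lies midway between the tips of the shut fingers; the grasp point (between the pads) lies 19 mm behind it (ctrl.pinch_z is the distance from the TCP to the grasp point, in m); z points along the fingers, y is the line along which they close (so a half turn about z gives the same grasp; the last joint's range is limited). The gripper opens to 94 mm and grips with 3 to 60 N. Pads are 16 mm wide; open, the fingers measure 119 mm over their backs; the gripper's body (75 mm by 177 mm) begins 78 mm behind the grasp point.
Start: joints at [-0.067, 0.3, 1.521, -0, 1.321, -0.067], TCP at [0.55, -0, 0.205] pointing down, gripper open.
Joint ranges: [-3.03, 3.03], [-0.79, 2.21], [0.23, 2.52], [-1.04, 4.18], [0, 3.07], [-2.55, 2.55]. Speed limits (rad/s): [2.22, 2.22, 2.57, 3.14, 3.14, 3.14].

INTERFACE

Orientations are given as [roll, pitch, yaw] about the fixed x, y, z axes, in that order (R = Rz(yaw) Ry(pitch) Rx(roll)).
In Python, from station import ctrl gives the robot as it stands.
- The arm moves only by the tool jog_arm, never from a script. Its argument "motion" is a list of rows, each a list of 7 numbers: the shift along the tool's x, y, z in m, then the turn, a rotation vector about the tool's x, y, z in rad, then the opening, from -1 (shut) to 1 (fully open). In form: [[tx, ty, tz, rx, ry, rz, gripper], ...]. A call has 1 to 5 rows; each row shifts and turns the commanded pose from where the row before left it, along the tool's axes as they then stand; what a row does not reach is not made up. A row lasts 1/10 s, in which the tool goes at most 50 mm and 8.59 degrees, less where a joint would pass 70% of its speed; a pose out of reach is approached as far as the arm can. A call is refused whole if a number of a shift passes 0.05 or a number of a turn 0.15, either way. A call with a gripper value outside its range is refused whole. The fingers move at their own pace and stop on an object; "squeeze" is the grip in N (left out, the last holds). Time passes only in rows, so rows that do not move let the fingers close. It gives the time, the measured TCP pose, the force, the opening and the grip force at its end, in the units of the state.
- ctrl.get_obs(): the state, without advancing time (a new reading comes with each control period).
- ctrl.camera(name): name is "scene" or "side" or "wrist"; returns the picture (384x512x3 uint8, red, green, blue); there is no depth.
- ctrl.camera_model(name): a dict with "intrinsics" (3x3 intrinsics, pixels), "rvec" (rotation vector, rad) and "tvec" (3), from world to camera coordinates, as OpenCV has them. Camera axes: x right, y down, z forward; pixel columns grow to the right and rows downward; lengths in m; the calibration is good to about 2 mm. The wrist camera is an equidistant fisheye: a pixel r from the principal point sees the ray r / f radians off the axis. A picture is of the moment at which its call begins: read the wrist's pose just before it. camera_model takes no time and is no camera call; for the wrist camera it gives the pose at the moment of the call.
- ctrl.hand_in(): hands the job in; it is judged then, once.
The state is a dict: "time_s": time; "qpos": joint angles; "joint_vel": joint speeds; "tau": joint torques, N m; "ee_pos": TCP position; "eef_rot": TCP orientation; "force": force on the tool from outside, world axes, zero at the start; "moment": the same for the moment, N m; "grip_width": finger opening in m; "grip_force": force on a finger pad.
Only numpy, scipy, OpenCV 4.12 (cv2) and the standard library are available. Lean on these libraries where they do the work, as an engineer would, in place of code of your own. Each camera call takes 0.05 s, during which the arm holds its last target. There are 200 camera calls.

## Working session

There is one attempt and no reset: what is moved stays moved. The work goes in short steps, Python scripts to look and compute and a tool call to move; the robot and the scene stay as the last step left them, time stands still between calls to the robot, and variables do not carry over. Pictures are saved under pics/ and viewed, at most 10 in all, crops included, and the job is handed in when it is done.

Besides the shell and the picture viewer there is one more tool, called after ">>>" by a JSON object that holds its "api" and its "payload", one argument or row to a line. jog_arm: Moves the arm, as the interface text tells. Its arguments: {"type":"object","properties":{"motion":{"type":"array"},"squeeze":{"type":"number"}},"required":["motion"]}

```bash
mkdir -p pics; ls
python3 - <<'E'
from station import ctrl
import cv2, numpy as np
for n in ("scene","side"):
    im=ctrl.camera(n); cv2.imwrite(f"pics/{n}0.png",im[:,:,::-1])
    m=ctrl.camera_model(n); R=cv2.Rodrigues(np.array(m["rvec"]))[0]; print(n,m["intrinsics"],(-R.T@np.array(m["tvec"]).ravel()).round(3))
o=ctrl.get_obs();print(o)
E
```

```text
pics
scene [[380.87939628   0.         251.74401735]
 [  0.         380.87939628 196.84824628]
 [  0.           0.           1.        ]] [ 1.008 -0.455  0.709]
side [[475.03628491   0.         257.34237828]
 [  0.         475.03628491 178.24194221]
 [  0.           0.           1.        ]] [0.541 0.952 0.777]
{'time_s': 0.1, 'qpos': array([-6.66056124e-02,  3.00365893e-01,  1.52148719e+00, -1.02077234e-05,
        1.32070212e+00, -6.66037680e-02]), 'joint_vel': array([ 0.0027632 , -0.00162481, -0.00160786,  0.00106103,  0.00038838,
       -0.00083473]), 'tau': array([ 1.84928511e-03, -5.32644153e+01, -3.53284299e+01,  7.10431044e-02,
        2.34944851e-02, -7.30603051e-05]), 'ee_pos': array([5.49777265e-01, 6.15455057e-06, 2.04983757e-01]), 'eef_rot': array([-3.14063157e+00, -5.41968457e-05,  1.57079699e+00]), 'force': array([-0.39244421, -0.20782275, -0.73354553]), 'moment': array([ 0.00054993,  0.01385401, -0.00642247]), 'grip_force': 0.0, 'grip_width': 0.09400266258242299}
```

View pics/scene0.png

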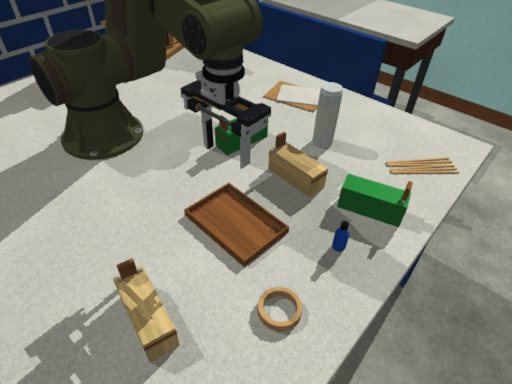

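View pics/side0.png

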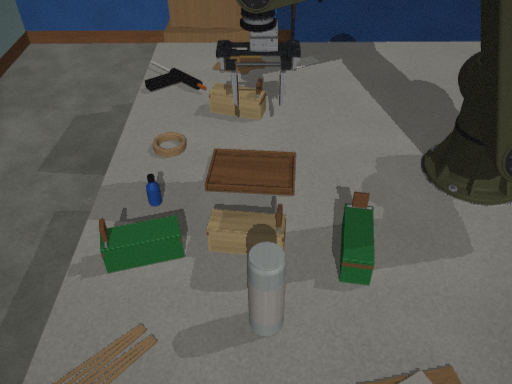

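The scene view shows the left plywood box at (297,168), the right one at (145,315), the tray between them at (236,222) and the can at (328,115). The side view shows the left box at (247,232), the right one at (238,102) and the tray at (252,171). I'll enlarge these to read corners.

Run:
```python
import cv2, numpy as np
S=cv2.imread("pics/scene0.png");D=cv2.imread("pics/side0.png")
def crop(im,x,y,w):
    h=w*3//4; k=400/w
    c=cv2.resize(im[y:y+h,x:x+w],(400,300),interpolation=cv2.INTER_CUBIC)
    for u in range(x-x%10+10,x+w,10): 
        cv2.line(c,(int((u-x)*k),0),(int((u-x)*k),12 if u%50 else 30),(0,0,255),1); 
        if u%20==0: cv2.putText(c,str(u),(int((u-x)*k)-10,24),0,.35,(255,0,255))
    for v in range(y-y%10+10,y+h,10):
        cv2.line(c,(0,int((v-y)*k)),(12,int((v-y)*k)),(0,0,255),1); 
        if v%20==0: cv2.putText(c,str(v),(14,int((v-y)*k)+4),0,.35,(255,0,255))
    return c
cv2.imwrite("pics/c1.png",np.vstack([np.hstack([crop(S,250,125,88),crop(S,75,255,140)]),np.hstack([crop(D,200,195,100),crop(D,195,60,88)])]))
```

```text
(no output)
```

View pics/c1.png

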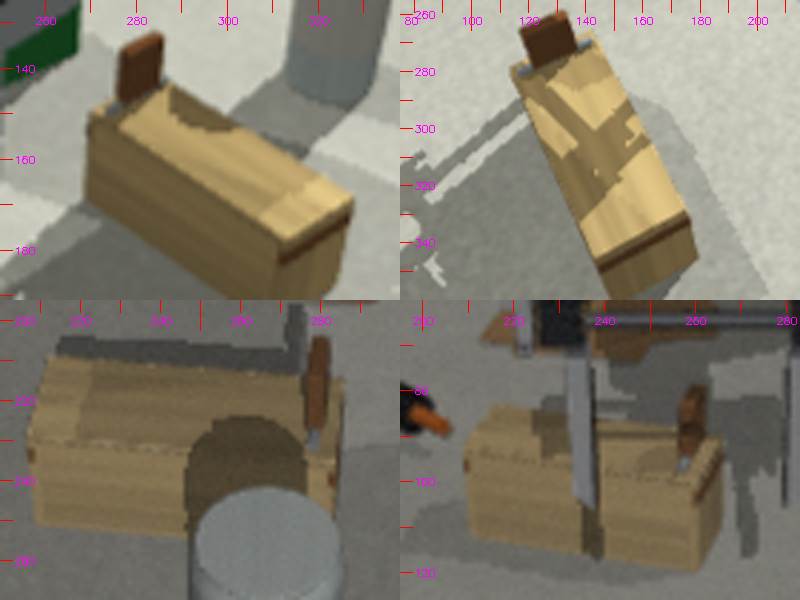

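```bash
cat > geo.py <<'E'
from station import ctrl
import cv2, numpy as np
from scipy.optimize import least_squares
def proj(n,P):
    m=ctrl.camera_model(n)
    return cv2.projectPoints(np.array(P,float).reshape(-1,1,3),np.array(m["rvec"]),np.array(m["tvec"]),np.array(m["intrinsics"]),None)[0][:,0]
def world(p,L):
    c,s=np.cos(p[2]),np.sin(p[2]); L=np.array(L,float)
    return np.c_[p[0]+c*L[:,0]-s*L[:,1],p[1]+s*L[:,0]+c*L[:,1],L[:,2]+p[3]]
def fit(views,p0):
    f=lambda p:np.concatenate([(proj(n,world(p,[l for l,_ in v]))-[u for _,u in v]).ravel() for n,v in views.items()])
    r=least_squares(f,p0,loss="soft_l1"); return r.x,np.abs(r.fun).reshape(-1,2).round(1).tolist()
E
python3 - <<'E'
from geo import *
h=.07;X=.08;Y=.03;T=(-.068,0,.113)
A,B,C,D=(-X,-Y,h),(-X,Y,h),(X,Y,h),(X,-Y,h)
b=lambda c:(c[0],c[1],0)
L={"scene":[(A,(269.8,150.3)),(B,(287,143.3)),(C,(327.7,169)),(D,(310.9,178.5)),(b(A),(268.7,169)),(T,(281.2,133.6))],
"side":[(D,(212,209.5)),(C,(207.5,230)),(b(C),(210,251.3)),(B,(283.7,234.5)),(A,(286.2,214.5)),(T,(280,204.5))]}
R={"scene":[(A,(113.5,278.8)),(B,(143.6,265.5)),(C,(176.2,328.5)),(D,(144,347)),(b(C),(179.3,345.3)),(T,(125.4,262))],
"side":[(D,(214.8,83.1)),(C,(209.5,95.4)),(b(C),(210.8,112.1)),(B,(260.6,104)),(b(B),(261,119.4)),(A,(265.8,90.8)),(T,(259.7,79.1))]}
X,Y,h=.11,.075,.022
A,B,C,D=(-X,-Y,h),(-X,Y,h),(X,Y,h),(X,-Y,h)
K={"scene":[(A,(186,215)),(B,(229,187)),(C,(287,229)),(D,(245,259))],"side":[(D,(215,151)),(A,(297,154)),(B,(296,191)),(C,(208,189))]}
for n,v,p in(("L",L,[.55,.2,0,0]),("R",R,[.55,-.25,0,0]),("tray",K,[.55,0,0,0])):
    p,r=fit(v,p);print(n,p.round(4),r)
p,r=fit({"scene":[((0,0,.19),(331,88))],"side":[((0,0,.19),(267,252))]},[.5,.3,0,0]);print("can",p.round(3),r)
m,_=fit({"scene":[(( 0,0,0),(281.2,133.6))],"side":[((0,0,0),(280,204.5))]},[.5,.2,0,.1]);print("tabL free",m.round(3))
m,_=fit({"scene":[((0,0,0),(125.4,262))],"side":[((0,0,0),(259.7,79.1))]},[.5,-.2,0,.1]);print("tabR free",m.round(3))
E
```

```text
L [ 0.5741  0.2478 -0.1125 -0.0026] [[1.0, 0.5], [3.1, 1.9], [0.4, 0.5], [1.4, 0.1], [1.1, 0.1], [0.6, 1.1], [0.1, 0.6], [1.0, 1.1], [1.0, 0.2], [0.2, 0.8], [0.2, 0.2], [0.3, 4.9]]
R [ 0.6154 -0.2974 -0.2794 -0.0045] [[0.1, 0.1], [1.1, 0.1], [0.5, 0.4], [0.4, 1.4], [0.8, 0.3], [0.3, 1.3], [0.9, 0.3], [0.8, 2.5], [0.4, 1.0], [0.2, 3.6], [0.5, 1.4], [0.2, 0.4], [0.4, 2.6]]
tray [ 0.565   0.0063 -0.054  -0.0137] [[3.4, 1.7], [2.8, 1.8], [0.7, 0.6], [0.8, 5.0], [0.6, 1.0], [0.9, 0.5], [0.2, 0.8], [1.6, 0.3]]
can [ 0.535  0.438 -0.003 -0.001] [[0.5, 0.3], [0.3, 0.1]]
tabL free [0.507 0.251 0.    0.119]
tabR free [ 0.551 -0.279  0.     0.115]
```

Both boxes sit at table height within the calibration error, and both tab tops come out at about 0.115 m, which agrees with the text. I'll move over the left tab.

>>> {"api": "jog_arm", "payload": {
  "motion": [
    [0.043, -0.007, 0, 0, 0, 0, 0.2],
    [0.043, -0.007, 0, 0, 0, 0, 0.2],
    [0.043, -0.007, 0, 0, 0, 0, 0.2],
    [0.043, -0.007, 0, 0, 0, 0, 0.2],
    [0.043, -0.007, 0, 0, 0, 0, 0.2]
  ],
  "squeeze": 15
}}

```text
time_s: 0.6
ee_pos: [0.5143, 0.2166, 0.2053]
eef_rot: [-3.141, 0.0, 1.571]
force: [1.3, 0.8, -0.0]
grip_width: 0.058
grip_force: 0.0
```

>>> {"api": "jog_arm", "payload": {
  "motion": [
    [0.037, -0.008, 0, 0, 0, 0.11, 0.2],
    [0, 0, 0, 0, 0, 0, 0.2],
    [0, 0, 0, 0, 0, 0, 0.2],
    [0, 0, 0, 0, 0, 0, 0.2]
  ]
}}

```text
time_s: 1.0
ee_pos: [0.5071, 0.2511, 0.2053]
eef_rot: [-3.141, 0.0, 1.461]
force: [-0.0, -0.3, -0.0]
grip_width: 0.0566
grip_force: 0.0
```

Run:
```python
from geo import *
o=ctrl.get_obs(); print(o["time_s"],o["ee_pos"],o["eef_rot"],o["force"],o["grip_width"])
m=ctrl.camera_model("wrist"); im=ctrl.camera("wrist"); print(m)
a=cv2.resize(im,(800,600),interpolation=cv2.INTER_CUBIC)
cv2.imwrite("pics/w1.png",a[:,:,::-1]); np.save("w1.npy",im)
```

```text
1.0 [0.50714738 0.25114052 0.2052546 ] [-3.14123415e+00  3.23541872e-04  1.46125742e+00] [-0.00345152 -0.27833246 -0.02565154] 0.056584594697285245
{'intrinsics': array([[297.31863964,   0.        , 258.2313357 ],
       [  0.        , 297.31863964, 190.45010971],
       [  0.        ,   0.        ,   1.        ]]), 'rvec': array([-2.86120775,  0.15645842,  0.02319648]), 'tvec': array([-0.47607325,  0.26491691,  0.47481752])}
```

View pics/w1.png

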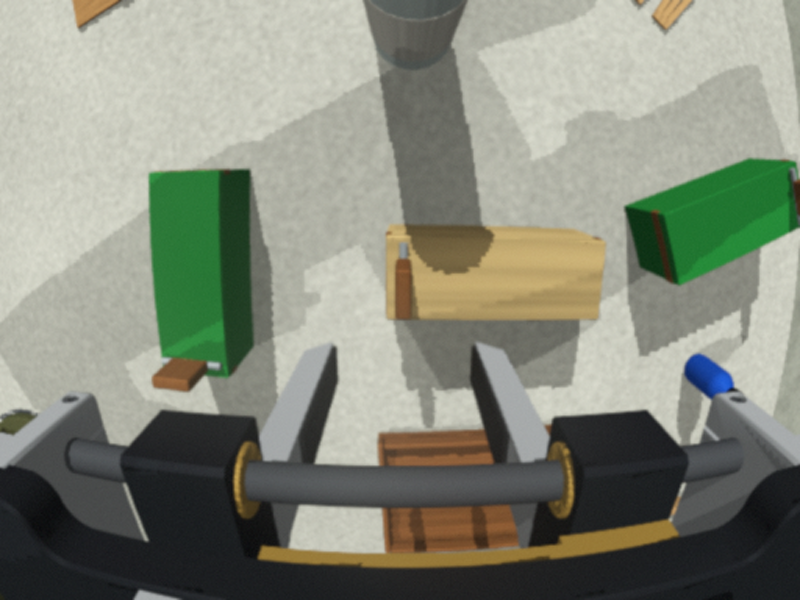

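The wrist view shows the left box lid at about (388..604, 228..319) and the tab at (403,285). The box lies nearly square to the tool. I'll compare this with the model.

```bash
cat >> geo.py <<'E'
def wproj(m,P):
    R=cv2.Rodrigues(np.array(m["rvec"]))[0]; q=np.array(P)@R.T+np.array(m["tvec"]).ravel()
    K=np.array(m["intrinsics"]); t=np.arctan2(np.hypot(q[:,0],q[:,1]),q[:,2]); s=t/np.maximum(np.hypot(q[:,0],q[:,1]),1e-9)
    return np.c_[q[:,0]*s*K[0,0]+K[0,2],q[:,1]*s*K[1,1]+K[1,2]]
E
python3 - <<'E'
from geo import *
m=ctrl.camera_model("wrist")
R=cv2.Rodrigues(np.array(m["rvec"]))[0];print(-R.T@np.array(m["tvec"]))
X,Y=.08,.03
Ls=[(-X,-Y,.07),(-X,Y,.07),(X,Y,.07),(X,-Y,.07),(-X,-Y,0),(-X,Y,0),(X,Y,0),(X,-Y,0),(-.068,-.016,.113),(-.068,.016,.113),(-.068,-.016,.075),(-.068,.016,.075)]
print((wproj(m,world([.5741,.2478,-.1125,0],Ls))/.64).round(0).tolist())
E
```

```text
[0.51571646 0.32995592 0.38410948]
[[386.0, 319.0], [385.0, 235.0], [606.0, 240.0], [598.0, 318.0], [389.0, 293.0], [388.0, 223.0], [573.0, 227.0], [568.0, 294.0], [402.0, 320.0], [402.0, 269.0], [402.0, 302.0], [403.0, 257.0]]
```

The model agrees within 2 px, which is about 1 mm. Now I'll descend, close on the tab and lift.

>>> {"api": "jog_arm", "payload": {
  "motion": [
    [0.004, -0.001, 0.045, 0, 0, 0, 0.1],
    [0, 0, 0.045, 0, 0, 0, 0.0],
    [0, 0, 0.032, 0, 0, 0, 0.0],
    [0, 0, 0, 0, 0, 0, 0.0],
    [0, 0, 0, 0, 0, 0, -1]
  ],
  "squeeze": 15
}}

```text
time_s: 1.55
ee_pos: [0.5071, 0.2555, 0.0845]
eef_rot: [3.141, -0.0, 1.46]
force: [0.3, -0.2, 0.3]
grip_width: 0.0419
grip_force: 0.0
```

>>> {"api": "jog_arm", "payload": {
  "motion": [
    [0, 0, 0, 0, 0, 0, -1],
    [0, 0, 0, 0, 0, 0, -1],
    [0, 0, 0, 0, 0, 0, -1],
    [0, 0, 0, 0, 0, 0, -1]
  ]
}}

```text
time_s: 1.95
ee_pos: [0.5067, 0.2562, 0.0841]
eef_rot: [3.141, -0.0, 1.461]
force: [0.9, -0.2, 0.6]
grip_width: 0.0104
grip_force: 0.5
```

>>> {"api": "jog_arm", "payload": {
  "motion": [
    [0, 0, 0, 0, 0, 0, -1],
    [0, 0, 0, 0, 0, 0, -1],
    [0, 0.0025, -0.005, 0, 0, 0, -1],
    [0, 0.0025, -0.005, 0, 0, 0, -1],
    [0, 0.0025, -0.005, 0, 0, 0, -1]
  ]
}}

```text
time_s: 2.45
ee_pos: [0.5141, 0.2552, 0.0988]
eef_rot: [-3.141, 0.0, 1.461]
force: [0.3, -0.4, -1.6]
grip_width: 0.0101
grip_force: 15.0
```

>>> {"api": "jog_arm", "payload": {
  "motion": [
    [0, 0, 0, 0, 0, 0, -1],
    [0, 0, 0, 0, 0, 0, -1],
    [0, 0, 0, 0, 0, 0, -1],
    [0, 0, 0, 0, 0, 0, -1],
    [0, 0, 0, 0, 0, 0, -1]
  ]
}}

```text
time_s: 2.95
ee_pos: [0.5138, 0.2552, 0.0983]
eef_rot: [-3.141, 0.0, 1.461]
force: [0.0, -0.1, 0.1]
grip_width: 0.0096
grip_force: 15.0
```

>>> {"api": "jog_arm", "payload": {
  "motion": [
    [0, 0, 0, 0, 0, 0, -1],
    [0, 0, 0, 0, 0, 0, -1],
    [0, 0, 0, 0, 0, 0, -1]
  ]
}}

```text
time_s: 3.25
ee_pos: [0.5139, 0.2553, 0.0984]
eef_rot: [-3.142, -0.0, 1.461]
force: [0.7, -0.3, -1.9]
grip_width: 0.0097
grip_force: 15.0
```

Run:
```python
from geo import *
F=[]
for i in range(10):
    im=ctrl.camera("side"); F.append(ctrl.get_obs()["force"])
F=np.array(F);print(F.mean(0),F.std(0))
a=np.hstack([cv2.resize(im[180:280,190:310],(400,333)),cv2.resize(cv2.imread("pics/side0.png")[180:280,190:310,::-1],(400,333))])
cv2.imwrite("pics/l1.png",a[:,:,::-1])
```

```text
[ 0.04764326 -0.24668551 -1.39274048] [0.53577167 0.77533125 0.35471014]
```

View pics/l1.png

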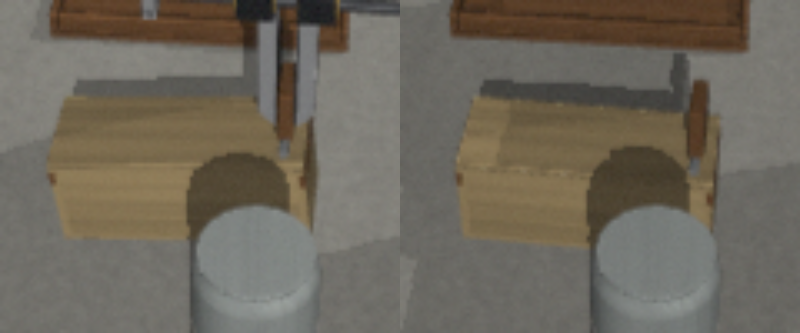

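The robot end of the left box is up: its lid edge now runs level at (60..300,160), where it sloped before. The load is about 1.4 N, so the left box is the light one. I'll set it back along the same arc.

>>> {"api": "jog_arm", "payload": {
  "motion": [
    [0, -0.0025, 0.005, 0, 0, 0, -1],
    [0, -0.0025, 0.005, 0, 0, 0, -1],
    [0, -0.0025, 0.0045, 0, 0, 0, -1],
    [0, 0, 0, 0, 0, 0, -1],
    [0, 0, 0, 0, 0, 0, -1]
  ]
}}

```text
time_s: 4.25
ee_pos: [0.5063, 0.2561, 0.0837]
eef_rot: [-3.141, 0.0, 1.461]
force: [1.2, -0.3, -0.7]
grip_width: 0.0098
grip_force: 15.0
```

>>> {"api": "jog_arm", "payload": {
  "motion": [
    [0, 0, 0, 0, 0, 0, -1],
    [0, 0, 0, 0, 0, 0, -0.1],
    [0, 0, 0, 0, 0, 0, -0.1],
    [0, 0, 0, 0, 0, 0, 0.0],
    [0, 0, 0, 0, 0, 0, 0.0]
  ]
}}

```text
time_s: 4.75
ee_pos: [0.5065, 0.2561, 0.084]
eef_rot: [3.142, -0.0, 1.461]
force: [0.0, -0.2, -0.6]
grip_width: 0.0385
grip_force: 0.0
```

>>> {"api": "jog_arm", "payload": {
  "motion": [
    [0, 0, -0.03, 0, 0, 0, 0.1],
    [0, 0, -0.045, 0, 0, 0, 0.1],
    [0, 0, -0.045, 0, 0, 0, 0.1],
    [0, 0, 0, 0, 0, 0, 0.2]
  ]
}}

```text
time_s: 5.15
ee_pos: [0.5083, 0.257, 0.2103]
eef_rot: [3.133, -0.005, 1.461]
force: [0.6, -0.1, 0.0]
grip_width: 0.055
grip_force: 0.0
```

>>> {"api": "jog_arm", "payload": {
  "motion": [
    [-0.048, 0.009, 0, 0, 0, 0, 0.2],
    [-0.048, 0.009, 0, 0, 0, 0, 0.2],
    [-0.048, 0.009, 0, 0, 0, 0, 0.2],
    [-0.048, 0.009, 0, 0, 0, 0, 0.2],
    [-0.048, 0.009, 0, 0, 0, 0, 0.2]
  ]
}}

```text
time_s: 5.65
ee_pos: [0.5245, 0.0107, 0.2035]
eef_rot: [-3.141, 0.0, 1.461]
force: [-0.3, 0.6, 0.9]
grip_width: 0.0564
grip_force: 0.0
```

>>> {"api": "jog_arm", "payload": {
  "motion": [
    [-0.048, 0.009, 0, 0, 0, 0, 0.2],
    [-0.048, 0.009, 0, 0, 0, 0, 0.2],
    [-0.048, 0.009, 0, 0, 0, 0, 0.2],
    [-0.048, 0.009, 0, 0, 0, 0, 0.2],
    [-0.048, 0.009, 0, 0, 0, 0, 0.2]
  ]
}}

```text
time_s: 6.15
ee_pos: [0.5429, -0.2329, 0.2034]
eef_rot: [-3.141, -0.0, 1.461]
force: [0.2, -0.6, -0.1]
grip_width: 0.0565
grip_force: 0.0
```

>>> {"api": "jog_arm", "payload": {
  "motion": [
    [-0.04, 0.01, 0, 0, 0, 0.084, 0.2],
    [0, 0, 0, 0, 0, 0.084, 0.2],
    [0, 0, 0, 0, 0, 0, 0.2],
    [0, 0, 0, 0, 0, 0, 0.2]
  ]
}}

```text
time_s: 6.55
ee_pos: [0.5487, -0.2712, 0.2035]
eef_rot: [-3.141, -0.0, 1.296]
force: [0.3, 0.6, -0.3]
grip_width: 0.0567
grip_force: 0.0
```

Run:
```python
from geo import *
o=ctrl.get_obs(); print(o["time_s"],o["ee_pos"],o["eef_rot"])
m=ctrl.camera_model("wrist"); im=ctrl.camera("wrist")
X,Y=.08,.03
Ls=[(-X,-Y,.07),(-X,Y,.07),(X,Y,.07),(X,-Y,.07),(-.068,-.016,.113),(-.068,.016,.113)]
print((wproj(m,world([.6154,-.2974,-.2794,0],Ls))/.64).round(0).tolist())
T=[(-.11,-.075,.022),(-.11,.075,.022),(.11,.075,.022),(.11,-.075,.022)]
print((wproj(m,world([.565,.0063,-.054,0],T))/.64).round(0).tolist())
cv2.imwrite("pics/w2.png",cv2.resize(im,(800,600),interpolation=cv2.INTER_CUBIC)[:,:,::-1])
```

```text
6.55 [ 0.54865978 -0.27124502  0.20347012] [-3.14091476e+00 -2.20651729e-04  1.29562308e+00]
[[392.0, 335.0], [392.0, 252.0], [611.0, 256.0], [602.0, 333.0], [410.0, 338.0], [410.0, 288.0]]
[[218.0, 62.0], [194.0, -81.0], [441.0, -144.0], [486.0, -3.0]]
```

View pics/w2.png

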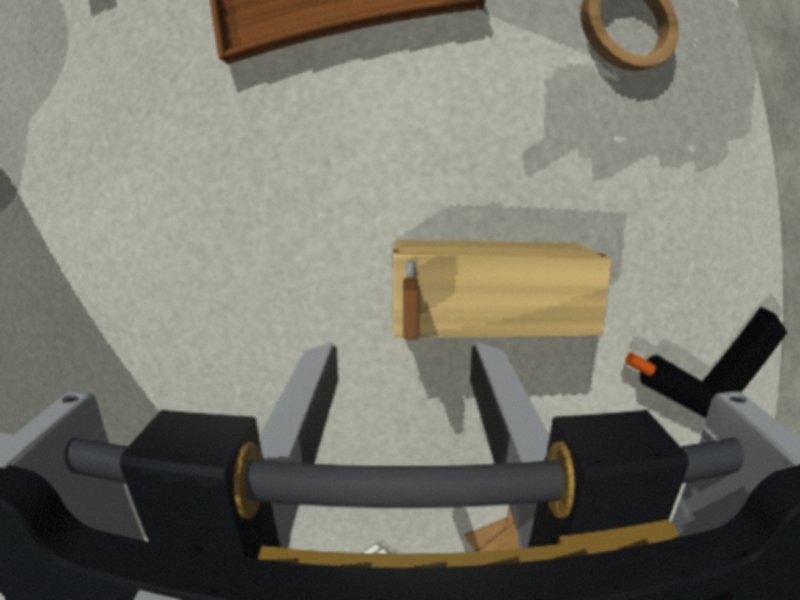

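The right box lid corners are seen at (394,334), (394,252), (609,257) and (603,333), within 2 px of prediction. Next I'll grip the right tab and lift it.

>>> {"api": "jog_arm", "payload": {
  "motion": [
    [-0.007, 0.0035, 0.045, 0, 0, 0, 0.1],
    [0, 0, 0.045, 0, 0, 0, 0.0],
    [0, 0, 0.03, 0, 0, 0, 0.0],
    [0, 0, 0, 0, 0, 0, 0.0],
    [0, 0, 0, 0, 0, 0, -1]
  ],
  "squeeze": 20
}}

```text
time_s: 7.1
ee_pos: [0.5507, -0.2791, 0.0852]
eef_rot: [3.141, 0.0, 1.295]
force: [0.6, 1.1, 0.3]
grip_width: 0.042
grip_force: 0.0
```

>>> {"api": "jog_arm", "payload": {
  "motion": [
    [0, 0, 0, 0, 0, 0, -1],
    [0, 0, 0, 0, 0, 0, -1],
    [0, 0, 0, 0, 0, 0, -1],
    [0, 0, 0, 0, 0, 0, -1],
    [0, 0, 0, 0, 0, 0, -1]
  ]
}}

```text
time_s: 7.6
ee_pos: [0.5505, -0.2796, 0.0846]
eef_rot: [3.14, 0.0, 1.293]
force: [0.9, 0.9, 3.2]
grip_width: 0.0099
grip_force: 20.0
```

>>> {"api": "jog_arm", "payload": {
  "motion": [
    [0, 0, 0, 0, 0, 0, -1],
    [0, 0.0025, -0.005, 0, 0, 0, -1],
    [0, 0.0025, -0.005, 0, 0, 0, -1],
    [0, 0.0025, -0.005, 0, 0, 0, -1],
    [0, 0, 0, 0, 0, 0, -1]
  ]
}}

```text
time_s: 8.1
ee_pos: [0.5578, -0.2816, 0.0995]
eef_rot: [3.141, 0.0, 1.293]
force: [0.9, -0.7, -5.3]
grip_width: 0.0101
grip_force: 20.0
```

Run:
```python
from geo import *
F=[]
for i in range(16):
    im=ctrl.camera("scene"); F.append(ctrl.get_obs()["force"])
F=np.array(F[4:]);print(F.mean(0),F.std(0),ctrl.get_obs()["grip_width"],ctrl.get_obs()["ee_pos"])
x=cv2.imread("pics/scene0.png")[:,:,::-1]
c=lambda a:cv2.resize(a,(400,300),interpolation=cv2.INTER_CUBIC)
a=np.vstack([np.hstack([c(im[255:360,75:215]),c(x[255:360,75:215])]),np.hstack([c(im[175:270,176:303]),c(im[105:201,235:363])])])
cv2.imwrite("pics/r1.png",a[:,:,::-1])
```

```text
[ 1.83671932 -0.53158484 -6.03144817] [0.55075626 0.45995238 0.46819611] 0.010002844470590688 [ 0.55742893 -0.28148015  0.09895355]
```

View pics/r1.png

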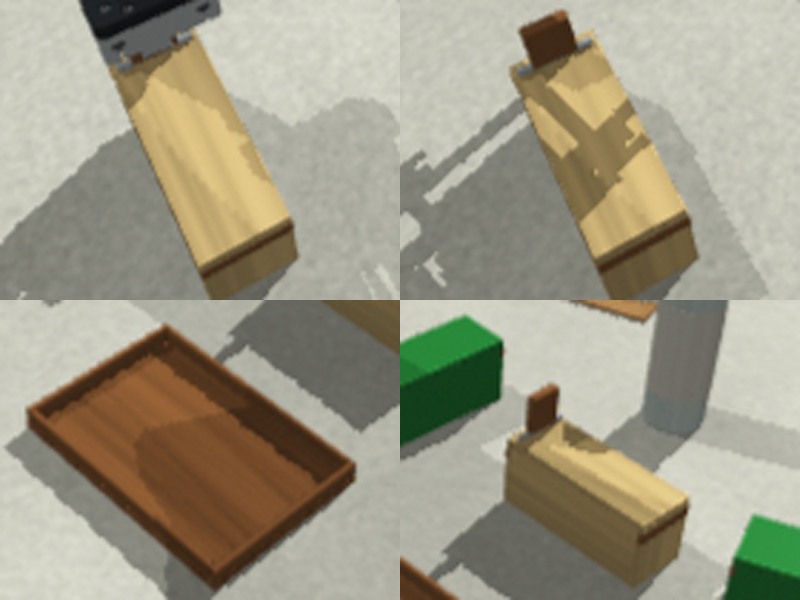

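The right box loads the gripper with about 5–6 N, so it is the heavy one. The left box stands flat again. The tray rim corners in the scene view are (184.6,209.2), (228.4,182.9), (288.4,227.2) and (243.8,261). I'll set the right box down and refit the tray.

>>> {"api": "jog_arm", "payload": {
  "motion": [
    [0, -0.0025, 0.005, 0, 0, 0, -1],
    [0, -0.0025, 0.005, 0, 0, 0, -1],
    [0, -0.0025, 0.005, 0, 0, 0, -1],
    [0, 0, 0, 0, 0, 0, -1],
    [0, 0, 0, 0, 0, 0, -1]
  ]
}}

```text
time_s: 9.4
ee_pos: [0.5502, -0.2795, 0.0841]
eef_rot: [3.141, 0.0, 1.293]
force: [-2.3, 0.7, 1.5]
grip_width: 0.0098
grip_force: 20.0
```

>>> {"api": "jog_arm", "payload": {
  "motion": [
    [0, 0, 0, 0, 0, 0, -1],
    [0, 0, 0, 0, 0, 0, -0.1],
    [0, 0, 0, 0, 0, 0, -0.1],
    [0, 0, 0, 0, 0, 0, 0.0],
    [0, 0, 0, 0, 0, 0, 0.1]
  ]
}}

```text
time_s: 9.9
ee_pos: [0.5503, -0.2794, 0.0839]
eef_rot: [3.141, -0.0, 1.293]
force: [-0.0, -0.1, 0.9]
grip_width: 0.0383
grip_force: 0.0
```

>>> {"api": "jog_arm", "payload": {
  "motion": [
    [0, 0, -0.03, 0, 0, 0, 0.2],
    [0, 0, -0.045, 0, 0, 0, 0.5],
    [0, 0, -0.045, 0, 0, 0, 0.9],
    [0, 0, 0, 0, 0, 0, 0.9]
  ]
}}

```text
time_s: 10.3
ee_pos: [0.552, -0.2804, 0.2107]
eef_rot: [3.132, 0.002, 1.293]
force: [0.8, 0.2, 0.2]
grip_width: 0.0707
grip_force: 0.0
```

Run:
```python
from geo import *
X,Y,h=.11,.075,.022
A,B,C,D=(-X,-Y,h),(-X,Y,h),(X,Y,h),(X,-Y,h)
K={"scene":[(A,(184.6,209.2)),(B,(228.4,182.9)),(C,(288.4,227.2)),(D,(243.8,261))],"side":[(D,(215,151)),(A,(297,154)),(B,(296,191)),(C,(208,189))]}
print(fit(K,[.55,0,0,0]))
o=ctrl.get_obs();print(o["time_s"],o["ee_pos"],o["eef_rot"],o["force"])
```

```text
(array([ 0.56400069,  0.01103347, -0.07415063, -0.00822893]), [[0.8, 0.6], [0.3, 0.3], [0.2, 0.7], [0.3, 0.2], [0.2, 0.0], [0.3, 0.5], [0.2, 1.0], [2.0, 1.4]])
10.3 [ 0.55201341 -0.28043038  0.21068933] [3.13169920e+00 2.46459181e-03 1.29285636e+00] [0.79226921 0.17911465 0.2382838 ]
```

Tray at (0.564, 0.010), yaw ≈ -0.065. Next: centre over the heavy box and turn a quarter turn so the fingers close across its 60 mm width.

>>> {"api": "jog_arm", "payload": {
  "motion": [
    [0, 0.034, 0, 0, 0, 0.142, 1],
    [0, 0, 0, 0, 0, 0.143, 1],
    [0, 0, 0, 0, 0, 0.143, 1],
    [0, 0, 0, 0, 0, 0.143, 1],
    [0, 0, 0, 0, 0, 0.143, 1]
  ],
  "squeeze": 50
}}

```text
time_s: 10.8
ee_pos: [0.5828, -0.2887, 0.2031]
eef_rot: [-3.141, 0.0, 0.573]
force: [0.1, -0.0, -0.4]
grip_width: 0.0941
grip_force: 0.0
```

>>> {"api": "jog_arm", "payload": {
  "motion": [
    [0, 0, 0, 0, 0, 0.143, 1],
    [0, 0, 0, 0, 0, 0.143, 1],
    [0, 0, 0, 0, 0, 0.143, 1],
    [0, 0, 0, 0, 0, 0.143, 1],
    [0, 0, 0, 0, 0, 0.143, 1]
  ]
}}

```text
time_s: 11.3
ee_pos: [0.5828, -0.2887, 0.2032]
eef_rot: [-3.141, 0.001, -0.142]
force: [-0.2, -0.7, 0.6]
grip_width: 0.0938
grip_force: 0.0
```

>>> {"api": "jog_arm", "payload": {
  "motion": [
    [0.034, 0, 0, 0, 0, 0.143, 1],
    [0, 0, 0, 0, 0, 0, 1],
    [0, 0, 0, 0, 0, 0, 1],
    [0, 0, 0, 0, 0, 0, 1]
  ]
}}

```text
time_s: 11.7
ee_pos: [0.6161, -0.2933, 0.2037]
eef_rot: [-3.142, 0.0, -0.278]
force: [-1.2, -0.2, -0.2]
grip_width: 0.0943
grip_force: 0.0
```

Run:
```python
from geo import *
o=ctrl.get_obs(); print(o["time_s"],o["qpos"].round(2),o["ee_pos"],o["eef_rot"])
m=ctrl.camera_model("wrist"); im=ctrl.camera("wrist")
X,Y=.08,.03
Ls=[(-X,-Y,.07),(-X,Y,.07),(X,Y,.07),(X,-Y,.07),(-.068,-.016,.113),(-.068,.016,.113)]
print((wproj(m,world([.6158,-.2982,-.279,0],Ls))/.64).round(0).tolist())
cv2.imwrite("pics/w3.png",cv2.resize(im,(800,600),interpolation=cv2.INTER_CUBIC)[:,:,::-1])
```

```text
11.7 [-0.5   0.61  1.08 -0.    1.45  1.35] [ 0.61609975 -0.29334671  0.20372725] [-3.14155331e+00  3.44169861e-04 -2.77503063e-01]
[[449.0, 386.0], [369.0, 386.0], [365.0, 166.0], [456.0, 167.0], [435.0, 400.0], [386.0, 400.0]]
```

View pics/w3.png

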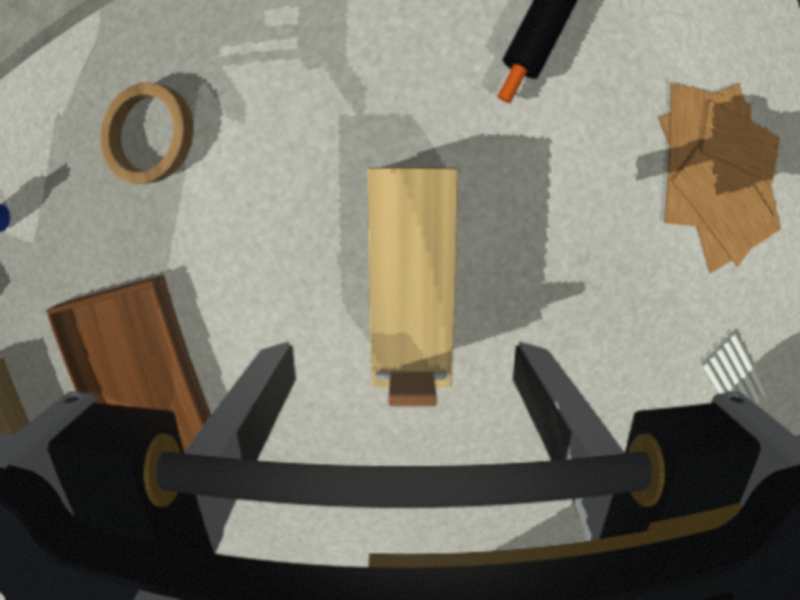

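The box lid corners are at (368,168), (457,168), (451,386) and (372,386), about 1 mm from prediction. I'll descend, grip the body and lift it clear of the tray wall.

>>> {"api": "jog_arm", "payload": {
  "motion": [
    [0.001, 0.0055, 0.045, 0, 0, 0, 1],
    [0, 0, 0.045, 0, 0, 0, 1],
    [0, 0, 0.045, 0, 0, 0, 1],
    [0, 0, 0.039, 0, 0, 0, 1],
    [0, 0, 0, 0, 0, 0, 1]
  ],
  "squeeze": 50
}}

```text
time_s: 12.25
ee_pos: [0.6131, -0.2976, 0.0247]
eef_rot: [-3.14, 0.009, -0.279]
force: [-0.5, 0.8, -0.7]
grip_width: 0.0942
grip_force: 0.0
```

>>> {"api": "jog_arm", "payload": {
  "motion": [
    [0, 0, 0, 0, 0, 0, -1],
    [0, 0, 0, 0, 0, 0, -1],
    [0, 0, 0, 0, 0, 0, -1],
    [0, 0, 0, 0, 0, 0, -1],
    [0, 0, 0, 0, 0, 0, -1]
  ]
}}

```text
time_s: 12.75
ee_pos: [0.6164, -0.2993, 0.0311]
eef_rot: [3.141, -0.001, -0.279]
force: [-1.7, -0.0, 5.5]
grip_width: 0.0596
grip_force: 50.0
```

>>> {"api": "jog_arm", "payload": {
  "motion": [
    [0, 0, 0, 0, 0, 0, -1],
    [0, 0, -0.01, 0, 0, 0, -1],
    [0, 0, -0.025, 0, 0, 0, -1],
    [0, 0, -0.025, 0, 0, 0, -1],
    [0, 0, 0, 0, 0, 0, -1]
  ]
}}

```text
time_s: 13.25
ee_pos: [0.6171, -0.2995, 0.0933]
eef_rot: [3.141, -0.005, -0.279]
force: [0.1, -0.1, -7.8]
grip_width: 0.0597
grip_force: 50.0
```

Held at 50 N, with about 8 N of load. Carrying it to the tray.

>>> {"api": "jog_arm", "payload": {
  "motion": [
    [-0.0136, -0.0282, 0, 0, 0, 0, -1],
    [-0.0136, -0.0282, 0, 0, 0, 0, -1],
    [-0.0136, -0.0282, 0, 0, 0, 0, -1],
    [-0.0136, -0.0282, 0, 0, 0, 0, -1],
    [-0.0136, -0.0282, 0, 0, 0, 0, -1]
  ]
}}

```text
time_s: 13.75
ee_pos: [0.5883, -0.1432, 0.0881]
eef_rot: [-3.141, 0.003, -0.279]
force: [0.8, -0.4, -8.4]
grip_width: 0.0598
grip_force: 50.0
```

>>> {"api": "jog_arm", "payload": {
  "motion": [
    [-0.0136, -0.0282, 0, 0, 0, 0, -1],
    [-0.0136, -0.0282, 0, 0, 0, 0, -1],
    [-0.0136, -0.0282, 0, 0, 0, 0, -1],
    [-0.0136, -0.0282, 0, 0, 0, 0, -1],
    [-0.0136, -0.0282, 0, 0, 0, -0.07, -1]
  ]
}}

```text
time_s: 14.25
ee_pos: [0.5617, 0.0109, 0.0884]
eef_rot: [3.141, 0.002, -0.209]
force: [0.2, -0.3, -9.2]
grip_width: 0.0602
grip_force: 50.0
```

>>> {"api": "jog_arm", "payload": {
  "motion": [
    [0, 0, 0, 0, 0, -0.07, -1],
    [0, 0, 0, 0, 0, -0.07, -1],
    [0, 0, 0, 0, 0, 0, -1],
    [0, 0, 0, 0, 0, 0, -1]
  ]
}}

```text
time_s: 14.65
ee_pos: [0.5625, 0.0096, 0.089]
eef_rot: [3.142, 0.002, -0.071]
force: [-0.2, 0.5, -8.2]
grip_width: 0.0598
grip_force: 50.0
```

Run:
```python
from geo import *
o=ctrl.get_obs(); print(o["time_s"],o["ee_pos"],o["eef_rot"],o["force"])
c=lambda a:cv2.resize(a,(400,300),interpolation=cv2.INTER_CUBIC)
S=ctrl.camera("scene");D=ctrl.camera("side");W=ctrl.camera("wrist")
cv2.imwrite("pics/t1.png",np.vstack([np.hstack([c(S[150:285,160:340]),c(D[100:220,170:330])]),np.hstack([c(W),c(S)])])[:,:,::-1])
```

```text
14.65 [0.5624524  0.00955241 0.08895829] [ 3.14155138e+00  1.65240570e-03 -7.14392754e-02] [-0.17586759  0.48762694 -8.1917195 ]
```

View pics/t1.png

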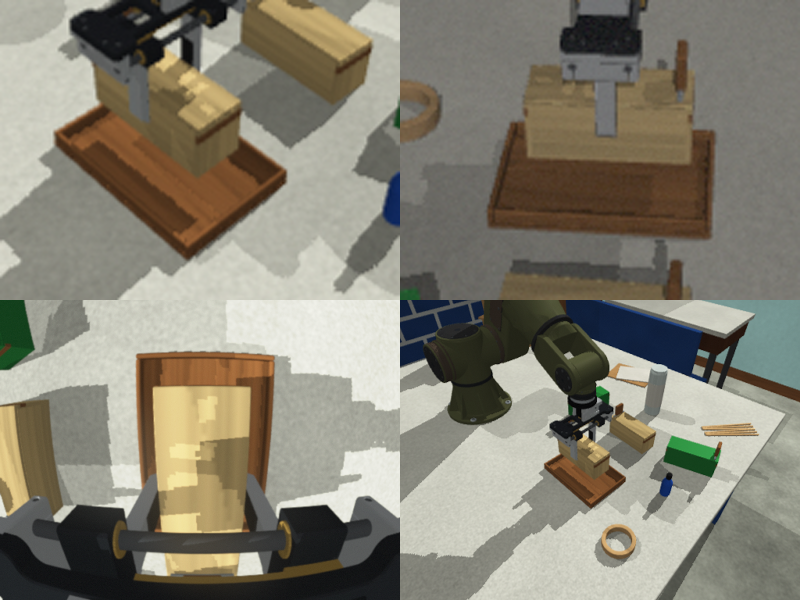

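The box hangs over the middle of the tray and parallel to it in all the views. The light box and the can have not moved. Lowering now.

>>> {"api": "jog_arm", "payload": {
  "motion": [
    [0, 0, 0.018, 0, 0, 0, -1],
    [0, 0, 0.016, 0, 0, 0, -1],
    [0, 0, 0.01, 0, 0, 0, -1],
    [0, 0, 0.004, 0, 0, 0, -1],
    [0, 0, 0, 0, 0, 0, -1]
  ]
}}

```text
time_s: 15.3
ee_pos: [0.5629, 0.0095, 0.0417]
eef_rot: [3.142, 0.001, -0.07]
force: [-0.3, -0.6, -8.0]
grip_width: 0.0597
grip_force: 50.0
```

>>> {"api": "jog_arm", "payload": {
  "motion": [
    [0, 0, 0, 0, 0, 0, -1],
    [0, 0, 0.002, 0, 0, 0, -1],
    [0, 0, 0, 0, 0, 0, -1],
    [0, 0, 0, 0, 0, 0, -1]
  ]
}}

```text
time_s: 15.7
ee_pos: [0.5631, 0.0096, 0.0402]
eef_rot: [3.142, -0.0, -0.069]
force: [-0.9, 0.6, -8.3]
grip_width: 0.0594
grip_force: 50.0
```

>>> {"api": "jog_arm", "payload": {
  "motion": [
    [0, 0, 0.001, 0, 0, 0, -1],
    [0, 0, 0.001, 0, 0, 0, -1],
    [0, 0, 0, 0, 0, 0, -1],
    [0, 0, 0, 0, 0, 0, -1]
  ]
}}

```text
time_s: 16.1
ee_pos: [0.563, 0.0096, 0.0379]
eef_rot: [3.142, 0.0, -0.069]
force: [0.1, -0.1, -8.3]
grip_width: 0.0597
grip_force: 50.0
```

>>> {"api": "jog_arm", "payload": {
  "motion": [
    [0, 0, 0.001, 0, 0, 0, -1],
    [0, 0, 0.001, 0, 0, 0, -1],
    [0, 0, 0, 0, 0, 0, -1],
    [0, 0, 0, 0, 0, 0, -1]
  ]
}}

```text
time_s: 16.5
ee_pos: [0.5631, 0.0096, 0.0371]
eef_rot: [3.141, -0.001, -0.069]
force: [-8.5, 0.3, 4.6]
grip_width: 0.0599
grip_force: 50.0
```

Touchdown at the expected height (0.037). Releasing and backing off.

>>> {"api": "jog_arm", "payload": {
  "motion": [
    [0, 0, 0, 0, 0, 0, 0.7],
    [0, 0, 0, 0, 0, 0, 0.7],
    [0, 0, 0, 0, 0, 0, 0.8],
    [0, 0, 0, 0, 0, 0, 0.8]
  ]
}}

```text
time_s: 16.9
ee_pos: [0.5632, 0.0096, 0.0361]
eef_rot: [-3.142, -0.001, -0.069]
force: [-0.6, 0.2, 0.5]
grip_width: 0.084
grip_force: 0.0
```

>>> {"api": "jog_arm", "payload": {
  "motion": [
    [0, 0, -0.03, 0, 0, 0, 0.8],
    [0, 0, -0.045, 0, 0, 0, 0.8],
    [0, 0, -0.045, 0, 0, 0, 0.8],
    [0, 0, -0.045, 0, 0, 0, 0.8],
    [0, 0, -0.03, 0, 0, 0, 0.8]
  ]
}}

```text
time_s: 17.4
ee_pos: [0.5634, 0.0096, 0.2345]
eef_rot: [-3.141, -0.004, -0.069]
force: [-0.1, 0.8, 0.7]
grip_width: 0.0845
grip_force: 0.0
```

>>> {"api": "jog_arm", "payload": {
  "motion": [
    [0, 0, 0, 0, 0, 0, 0.8],
    [0, 0, 0, 0, 0, 0, 0.8]
  ]
}}

```text
time_s: 17.6
ee_pos: [0.563, 0.0096, 0.2308]
eef_rot: [-3.142, -0.0, -0.069]
force: [-0.6, 0.1, -0.3]
grip_width: 0.0847
grip_force: 0.0
```

Run:
```python
from geo import *
o=ctrl.get_obs(); print(o["time_s"],o["ee_pos"],o["force"])
c=lambda a:cv2.resize(a,(400,300),interpolation=cv2.INTER_CUBIC)
S=ctrl.camera("scene");D=ctrl.camera("side");W=ctrl.camera("wrist")
cv2.imwrite("pics/t2.png",np.vstack([np.hstack([c(S[100:285,110:357]),c(D[100:280,150:390])]),np.hstack([c(W),c(S)])])[:,:,::-1])
```

```text
17.6 [0.56299353 0.00960288 0.23081946] [-0.57373979  0.1359571  -0.27158528]
```

View pics/t2.png

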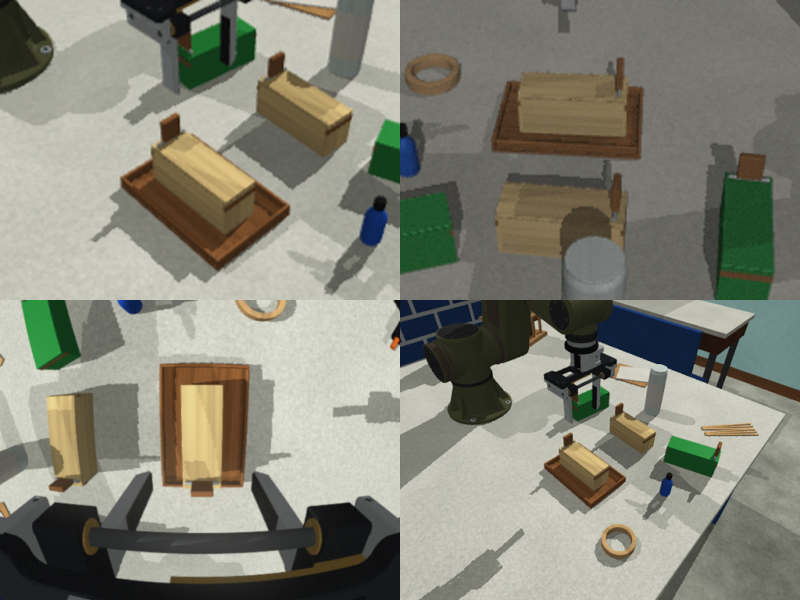

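The heavy box sits flat inside the tray. The light box and the can stand where they were, and the gripper is clear of everything.

```bash
python3 -c "
from station import ctrl
print(ctrl.hand_in())"
```

```text
the job is handed in; nothing more can be done
None
```

The right box was the heavy one (about 6 N at the tab, against 1.4 N for the left); it now lies flat in the tray, the left box and spray can are where they were, and the job was handed in at about 18 s.

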